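Grind a dose: top cup under the chute, two turns through the heavy point

TASK

Take only the top cup off the nested stack and set it down, without dropping it, upright and centred on the round metal pad under the hand mill's chute. Then hold the crank knob and turn the crank clockwise (seen from above) through its heavy point twice, always slower than one turn a second and never letting it spring away, and stop the next time the crank arm is over the red pointer, then let go. Leave the other two cups nested where they stand and disturb nothing else.

Things in the scene. Friction and masses are not known exactly. Their poses are not given: they have to be found in the camera images.
- cup_a_mid (a point): TOP cup of the nested stack: blue ceramic, loose, 80 to 170 g, 70 mm tall. Point: its axis, 35 mm above its underside; z up. The upper 30 mm (5 to 35 mm above this point) is a straight band, 62 mm outer diameter, wall 2.6 mm: grip only there, since the next cup's equal band begins right below it. Under the band it tapers to a 40 mm foot, which is free of the next cup after lifting 40 mm straight up.
- cup_b_mid (a point): the middle cup of the stack, same shape and point, 30 mm lower (cups nest at 30 mm pitch, each band's lower edge on the rim below). Must stay.
- cup_c_mid (a point): the bottom cup, standing on the worktop, same shape; same point. Must stay.
- mill_pad (a point): centre of the upper face of the hand mill's round metal pad, 76 mm in diameter, 8 mm above the worktop: the cup goes here. Axes: y points level from the pad to the mill's crank axis, 125 mm away; x level across; z up. The chute's tip ends about 38 mm short of this centre, on the +y side, so the cup goes straight down in front of it; fingers closing along x pass it.
- mill: hand mill, steel, fixed to the worktop; place and yaw vary. Origin: under its crank axis, at the worktop; axes as mill_pad. Round body of 48 mm radius, 112 mm tall; a 34 mm wide sloping chute comes out of it towards the pad (-y), its tip 70 to 90 mm above the worktop. A flat base runs under the body and the pad, 12 mm high at most.
- mill_axis (a point): a point on the mill's vertical crank axis, 150 mm above the worktop; axes as mill_pad. The red pointer lies in direction +y from it, at the mill's top, about 46 mm off the axis. A wall cabinet hangs over the back of the worktop: underside about 0.46 m up, front at world x = 0.60, coming forward at the left beyond y = 0.5; keep wrists out of it.
- knob_mid (a point): the crank's dark wooden knob: upright, 28 mm in diameter, 45 mm tall (128 to 173 mm above the worktop), spinning freely on its pin; this point is on its axis, 153 mm up. It runs on a circle of 60 mm radius about the crank axis. The flat crank arm lies right below, top face 127 mm up; nothing else on the mill is above 130 mm.
- mill_crank (a joint): crank angle, rad, grows clockwise from above, not wrapped; stays where left. At angle a the knob is at 60 mm * (sin a, cos a) in the mill's x, y; 0: over the red pointer. Starts in -1.7..1.7. Heavy point at pi (arm towards the cup) in each turn: a spring resists (up to 9 N at the knob) for 0.6 rad before it and throws the crank on for 0.6 rad after. Else about 1 N. Goal: 4 pi = 12.57 (two passes).
- jam_jar_mid (a point): jam jar, 71 mm in diameter, 110 mm tall, loose, close beside the stack (centres 100 mm apart); point half-way up its axis. Leave alone.
- soap_mid (a point): dish soap bottle, 49 x 81 mm, 226 mm tall, loose, on the stack's other side (centres about 128 mm apart); point half-way up. Leave alone.
- tin_mid (a point): food tin, 57 mm in diameter, 72 mm tall, loose, near the pad (about 110 mm from its centre); point half-way up. Leave alone.
- mug_mid (a point): green mug, 65 x 94 x 52 mm, loose, left of the mill; point 26 mm up. Leave alone.
- mandarin_mid (a point): mandarin, 62 mm, loose, between the stack and the mill; point at its middle. Leave alone.
- teaspoon_mid (a point): teaspoon, 139 x 28 x 13 mm, lying in front of the stack. Leave alone.

How it is judged:
On the way, in this order (a step that is already met when the one before it is completed fails the run):
1. the top cup alone stands upright on the mill's round metal pad, let go (horizontal distance between cup_a_mid and mill_pad below 0.015 m and z of cup_a_mid in the frame of mill_pad between 0.031 and 0.039 m and angle between cup_a_mid's own z axis and vertical below 0.12 rad and contact force between the fingers and cup_a below 0.1 N and linear speed of cup_a below 0.03 m/s), for 0.3 s.
2. the crank has passed its heavy point for the first time, the cup still on the pad (horizontal distance between cup_a_mid and mill_pad below 0.015 m and z of cup_a_mid in the frame of mill_pad between 0.031 and 0.039 m and angle between cup_a_mid's own z axis and vertical below 0.12 rad and value of joint mill_crank above 3.84 rad).
3. the crank has passed its heavy point for the second time, the cup still on the pad (horizontal distance between cup_a_mid and mill_pad below 0.015 m and z of cup_a_mid in the frame of mill_pad between 0.031 and 0.039 m and angle between cup_a_mid's own z axis and vertical below 0.12 rad and value of joint mill_crank above 10.12 rad).
At the end, for the whole second after the job is handed in: The top cup stands upright on the pad (centre within 15 mm), the crank rests over the red pointer after its second pass of the heavy point (4 pi within 0.35 rad), the other two cups are nested within 20 mm of where they stood, and every bystander is within 30 mm of its place (horizontal distance between cup_a_mid and mill_pad below 0.015 m and z of cup_a_mid in the frame of mill_pad between 0.031 and 0.039 m and angle between cup_a_mid's own z axis and vertical below 0.12 rad and value of joint mill_crank between 12.22 and 12.92 rad and velocity of joint mill_crank between -0.1 and 0.1 rad/s and linear speed of cup_a below 0.02 m/s and distance of each of cup_b_mid, cup_c_mid from where it was at the start of the episode below 0.02 m and distance of each of jam_jar_mid, soap_mid, tin_mid, mug_mid, mandarin_mid, teaspoon_mid from where it was at the start of the episode below 0.03 m); the robot touches nothing.
It fails at once if the crank races (over 6.3 rad/s, one turn a second) (velocity of joint mill_crank above 6.3 rad/s).
It fails at once if the middle or bottom cup is lifted or moved more than 20 mm (not (distance of each of cup_b_mid, cup_c_mid from where it was at the start of the episode below 0.02 m)).
It fails at once if the cup is dropped onto the pad (not held while more than 20 mm above it) (horizontal distance between cup_a_mid and mill_pad below 0.05 m and z of cup_a_mid in the frame of mill_pad above 0.055 m and contact force between the fingers and cup_a below 0.05 N).
It fails at once if a bystander is moved more than 30 mm or tipped (distance of any of jam_jar_mid, soap_mid, tin_mid, mug_mid, mandarin_mid, teaspoon_mid from where it was at the start of the episode above 0.03 m or angle between any of jam_jar_mid, soap_mid, tin_mid, mug_mid's own z axis and vertical above 0.5 rad).
It also fails if it takes over 72 s, if anything falls off the work surface, if the arm or the gripper's body presses on something with over 40 N, if the wrist force passes 120 N, or if a joint passes its speed limit or range.

ROBOT

A 7-joint arm with a two-finger parallel gripper is mounted at the origin on a cart in front of the work surface, level with it; the furniture and walls round the work are solid. World frame = base frame: x ahead of the robot, y to its left, z up, the work surface at z = 0. Lengths are in m, angles in rad, forces in N, time in s.
With the tool pointing down it reaches from about 0.4 to 0.85 m from the base axis. Payload 10.4 kg.
Tool frame: the origin (TCP) lies at the very end of the fingers, on their centre line; the grasp point (between the pads) lies 19 mm behind it; z points along the fingers, y is the direction in which the jaws open and shut (so a half turn about z gives the same grasp; the last joint's range is limited). The gripper opens to 85 mm and grips with 20 to 120 N. Pads are 22 mm wide; open, the fingers measure 114 mm over their backs; the gripper's body (76 mm by 85 mm) begins 54 mm behind the grasp point. The pads swing forward as they close: fully open they stand 13 mm farther back than shut.
Start: joints at [1.215, 0.332, -0.065, 1.46, 0.022, 1.35, -0.088], TCP at [0.204, -0.591, 0.231] pointing down, gripper open.
Joint ranges: [-2.6, 2.6], [-0.5, 2.12], [-1.47, 1.34], [0.16, 2.42], [-1.27, 4.41], [0.06, 2.06], [-2.6, 2.6]. Speed limits (rad/s): [2.22, 2.22, 2.79, 2.79, 3.14, 3.14, 3.14].

INTERFACE

Orientations are given as a unit quaternion [w, x, y, z].
In Python, from plant import env, get_image, order, search_frame, regions_of gives the robot as it stands.
- The arm moves only by the tool step_arm, never from a script. Its argument "increments" is a list that holds one entry, the list of rows, each a list of 7 numbers: the opening, from -1 (shut) to 1 (fully open), so that 0 is half open, then the shift along the tool's x, y, z normalised to -1 to 1, where 1 is 50 mm, then the turn, a rotation vector about the tool's x, y, z normalised to -1 to 1, where 1 is 0.5 rad. In form: [[[claw, x, y, z, ax, ay, az], ...]]. A call has 1 to 10 rows; each row shifts and turns the commanded pose from where the row before left it, along the tool's axes as they then stand; what a row does not reach is not made up. A row lasts 1/8 s, in which the tool goes at most 62.5 mm and 10.7 degrees, less where a joint would pass 70% of its speed; a pose out of reach is approached as far as the arm can. A call with a number of a shift or a turn outside -1 to 1 is refused whole. A call with a gripper value outside its range is refused whole. The fingers move at their own pace and stop on an object; the grip force is fixed at half the most. Time passes only in rows, so rows that do not move let the fingers close. It gives the time, the measured TCP pose, the force and the opening at its end, in the units of the state.
- env.get_obs(): the state, without advancing time (a new reading comes with each control period).
- get_image(name): name is "scene" or "side" or "wrist"; returns a dict with "img" (400x640x3 uint8, blue, green, red), "z_map" (400x640 float32, m along the optical axis (not along the pixel's ray), 0 where there is no reading), "K" (3x3 intrinsics, pixels), "eye" and "attitude" of the camera in the world. Camera axes: x right, y down, z forward; pixel columns grow to the right and rows downward; lengths in m; the calibration is good to about 2 mm. A picture is of the moment at which its call begins.
- order.close_job(): hands the job in, once; it reports no verdict.
Trained networks look in a picture, given as the dict that the camera call returned (one of the last four; its "shot" number tells which), for a name from the list of things; names that differ only in an ending like _2 or _b are one class to them, and where a whole thing is asked for, a point or a joint stands for the part that bears it (a point fixed in the world has none). Each returns a list of dicts, best first, with "confidence" (0 to 1); they miss things now and then, are a little off and sometimes report something else, mostly with a low value. They report only what shows in the picture. A call takes as long as a camera call.
- search_frame(name, picture): "xyz" ([x, y, z] in m, in world coordinates, good to about 4 mm: the middle of the surface that is visible of it).
- regions_of(name, picture): "pixels" (400x640 bool, what is visible of it).
The state is a dict: "time": time; "joints": joint angles; "joint_velocities": joint speeds; "joint_efforts": joint torques, N m; "position": TCP position; "ee_rot": TCP orientation; "ft_force": force on the tool from outside, world axes, zero at the start; "ft_torque": the same for the moment, N m; "finger_gap": finger opening in m.
Only numpy, scipy, OpenCV 4.12 (cv2) and the standard library are available. Lean on these libraries where they do the work, as an engineer would, in place of code of your own. Each camera call takes 0.05 s, during which the arm holds its last target. There are 200 camera calls.

## Working session

There is one attempt and no reset: what is moved stays moved. The work goes in short steps, Python scripts to look and compute and a tool call to move; the robot and the scene stay as the last step left them, time stands still between calls to the robot, and variables do not carry over. Pictures are saved under pics/ and viewed, about 8 in all and at most 12, crops included, and the job is handed in when it is done.

Besides the shell and the picture viewer there is one more tool, called after "Request:" as a command line: name --argument value ..., lists and objects as JSON in quotes. step_arm: Moves the arm, as the interface text tells. Scaled input: -1 to 1 covers 50 mm each way for a shift and 0.5 rad each way for a turn. Its arguments: {"type":"object","properties":{"increments":{"type":"array"}},"required":["increments"]}

```bash
ls; mkdir -p pics; cat > h.py <<'E'
import numpy as np, cv2
from scipy.spatial.transform import Rotation as R
from plant import env, get_image, order, search_frame, regions_of
def rot(q): 
    q=np.asarray(q,float)
    return q if q.shape==(3,3) else R.from_quat(q[[1,2,3,0]]).as_matrix()
def cloud(p,mask=None):
    z=p["z_map"]; v,u=np.nonzero((z>0)&(mask if mask is not None else True))
    K=p["K"]; d=z[v,u]
    c=np.c_[(u-K[0,2])/K[0,0]*d,(v-K[1,2])/K[1,1]*d,d]
    return c@rot(p["attitude"]).T+np.asarray(p["eye"])
E
python3 - <<'E'
from h import *
o=env.get_obs(); print({k:np.round(v,3).tolist() for k,v in o.items()})
for n in ["scene","side"]:
    p=get_image(n); cv2.imwrite(f"pics/{n}0.png",p["img"]); print(n,p["eye"],p["attitude"],p["K"].tolist())
    for t in ["cup_a_mid","mill_pad","mill","knob_mid","jam_jar_mid","soap_mid","tin_mid","mug_mid","mandarin_mid","teaspoon_mid"]:
        print(t,[(np.round(r["xyz"],3).tolist(),round(r["confidence"],2)) for r in search_frame(t,p)[:3]])
E
```

```text
pics
{'time': 0.0, 'joints': [1.215, 0.333, -0.065, 1.461, 0.022, 1.35, -0.089], 'joint_velocities': [0.0, 0.001, 0.0, -0.0, -0.002, -0.0, 0.002], 'joint_efforts': [0.0, -62.544, 0.049, -39.162, 0.016, 0.01, 0.0], 'position': [0.204, -0.59, 0.23], 'ee_rot': [-0.001, 0.986, 0.166, -0.0], 'ft_force': [0.14, 0.52, -0.327], 'ft_torque': [-0.012, -0.009, -0.015], 'finger_gap': 0.086}
scene [-0.32976271  0.73530294  0.986884  ] [ 0.17780699 -0.38471755  0.82213452 -0.38009462] [[439.36889144375704, 0.0, 318.5373362208276], [0.0, 439.36889144375704, 196.43080310669384], [0.0, 0.0, 1.0]]
cup_a_mid [([0.463, -0.256, 0.116], 0.79)]
mill_pad [([0.44, 0.313, 0.045], 0.69)]
mill [([0.44, 0.316, 0.038], 0.9)]
knob_mid [([0.423, 0.372, 0.161], 0.71)]
jam_jar_mid [([0.4, -0.151, 0.084], 0.8)]
soap_mid [([0.426, 0.36, 0.143], 0.75), ([0.548, -0.316, 0.129], 0.68)]
tin_mid [([0.596, 0.168, 0.062], 0.9)]
mug_mid [([0.367, 0.478, 0.032], 0.7)]
mandarin_mid [([0.388, -0.016, 0.045], 0.53), ([0.597, 0.17, 0.062], 0.31)]
teaspoon_mid [([0.292, -0.304, 0.004], 0.65)]
side [-0.19279809 -1.01293531  0.63258258] [-0.53414076  0.80013416 -0.22517542  0.15419145] [[467.84084209739603, 0.0, 318.60302682825267], [0.0, 467.84084209739603, 202.5290441667026], [0.0, 0.0, 1.0]]
cup_a_mid [([0.434, -0.261, 0.119], 0.56)]
mill_pad [([0.455, 0.274, 0.046], 0.73)]
mill [([0.451, 0.271, 0.046], 0.65)]
knob_mid [([0.432, 0.355, 0.154], 0.52), ([0.552, -0.346, 0.163], 0.37)]
jam_jar_mid [([0.389, -0.19, 0.06], 0.92), ([0.447, -0.286, 0.041], 0.57)]
soap_mid [([0.449, -0.287, 0.041], 0.73), ([0.556, -0.35, 0.161], 0.56), ([0.436, -0.282, 0.076], 0.26)]
tin_mid [([0.603, 0.142, 0.042], 0.57)]
mug_mid [([0.351, 0.466, 0.039], 0.61), ([0.294, -0.307, 0.002], 0.31)]
mandarin_mid [([0.392, -0.047, 0.043], 0.71)]
teaspoon_mid [([0.291, -0.307, 0.005], 0.76)]
```

View pics/scene0.png

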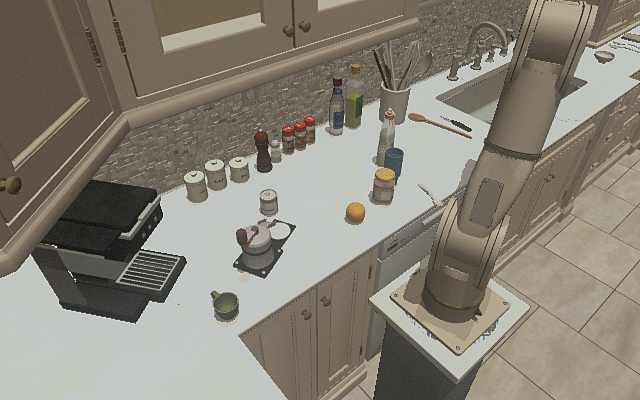

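View pics/side0.png

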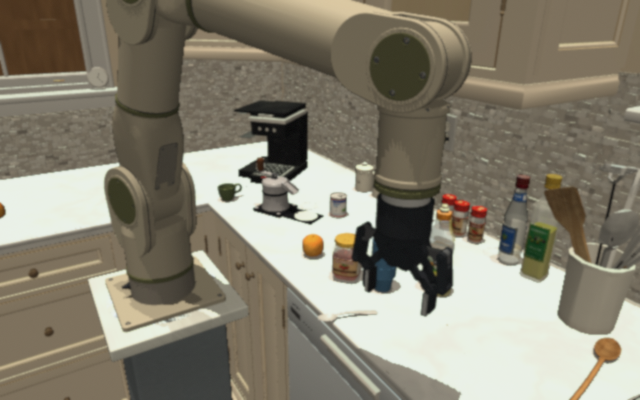

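```bash
cat > fit.py <<'E'
from h import *
from scipy.optimize import least_squares
def circ(P,r,c0):
    f=lambda c:np.hypot(P[:,0]-c[0],P[:,1]-c[1])-r
    return least_squares(f,c0,loss="soft_l1",f_scale=.002).x
for n in ["scene","side"]:
    p=get_image(n); C=cloud(p)
    def near(c,rad,z0,z1): return C[(np.hypot(C[:,0]-c[0],C[:,1]-c[1])<rad)&(C[:,2]>z0)&(C[:,2]<z1)]
    S=near((.455,-.28),.06,.105,.127); print(n,"cupA",len(S),circ(S,.031,(.455,-.28)), "top",near((.455,-.28),.05,.08,.2)[:,2].max())
    T=near((.44,.33),.16,.1,.2); print("mill z hist",np.histogram(T[:,2],np.arange(.1,.2,.01))[0])
    k=near((.43,.36),.12,.134,.168); print("knob",len(k),k.mean(0),circ(k,.014,k.mean(0)[:2]))
    b=near((.44,.33),.16,.02,.095); print("body",len(b),circ(b,.048,(.45,.33)))
    r=regions_of("mill_pad",p)
    for a in r[:2]:
        Q=cloud(p,a["pixels"]); print("reg",a["confidence"],len(Q),Q.min(0),Q.max(0))
    q=near((.5,.2),.15,.005,.0105); print("pad",len(q),q.mean(0),np.percentile(q,[2,98],axis=0))
    for s,c,rr in (("jar",(.395,-.18),.0355),("tin",(.6,.155),.0285)):
        J=near(c,.06,.02,.06); print(s,circ(J,rr,c))
    J=near((.55,-.34),.07,.05,.2);print("soap",J.min(0),J.max(0))
E
python3 fit.py
```

```text
scene cupA 181 [ 0.45829968 -0.25903677] top 0.13277411029249753
mill z hist [300  81  94  24  30  29  42  33   0]
knob 107 [0.42226226 0.3715225  0.15275609] [0.43201569 0.36728655]
body 762 [0.46119153 0.31158582]
reg 0.75 2278 [ 0.3834351   0.14756693 -0.00647255] [0.59314117 0.3863343  0.17430872]
pad 386 [0.49038293 0.21145758 0.00740251] [[0.40538525 0.15000953 0.0050668 ]
 [0.58983367 0.30445907 0.01029662]]
jar [ 0.41258315 -0.16788565]
tin [0.61288638 0.16359866]
soap [ 0.53237774 -0.35873484  0.05175862] [ 0.58040705 -0.29245207  0.19996619]
side cupA 40 [ 0.4589068  -0.26166537] top 0.13245366906407996
mill z hist [157  89  54  31  23  22  26  18   0]
knob 80 [0.42631989 0.35861653 0.1511372 ] [0.43136492 0.36800474]
body 710 [0.45761863 0.31771762]
reg 0.69 1818 [ 0.38338659  0.14296912 -0.00182751] [0.63201099 0.71307624 0.17621201]
pad 396 [0.49846792 0.21090505 0.00792844] [[0.40609583 0.13831734 0.00519611]
 [0.60498786 0.28731268 0.01035264]]
jar [ 0.41315174 -0.17269033]
tin [0.61187328 0.16426366]
soap [ 0.53577511 -0.3701677   0.06121737] [ 0.58272207 -0.31651339  0.19986595]
```

```bash
cat > pad.py <<'E'
from h import *
from scipy.optimize import minimize
def ortho(p,x0,x1,y0,y1,z,s=2000):
    xs=np.arange(x0,x1,1/s); ys=np.arange(y0,y1,1/s)
    X,Y=np.meshgrid(xs,ys); P=np.stack([X,Y,np.full_like(X,z)],-1)-np.asarray(p["eye"])
    c=P@rot(p["attitude"]); K=p["K"]
    u=K[0,0]*c[...,0]/c[...,2]+K[0,2]; v=K[1,1]*c[...,1]/c[...,2]+K[1,2]
    return cv2.remap(p["img"],u.astype(np.float32),v.astype(np.float32),cv2.INTER_LINEAR)
if __name__=="__main__":
    L=[ortho(get_image(n),.40,.60,.12,.40,.008) for n in ("scene","side")]
    cv2.imwrite("pics/ortho.png",np.hstack(L))
E
python3 pad.py
```

```text
(no output)
```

View pics/ortho.png

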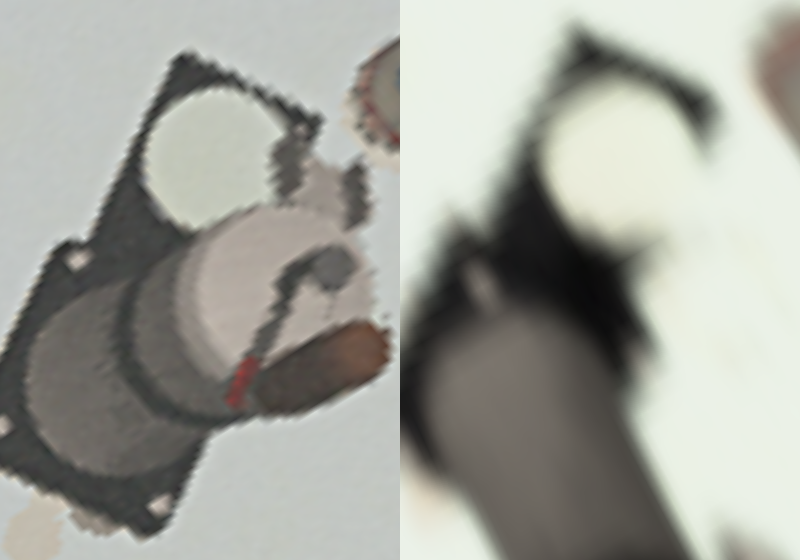

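Request:
step_arm --increments '[[[1,0,0,0,0,0,-0.37],[1,0,0,0,0,0,-0.37],[1,0,0,0,0,0,-0.37],[1,0,0,0,0,0,-0.37],[1,0,0,0,0,0,-0.37],[1,0,0,0,0,0,-0.37],[1,0,0,0,0,0,-0.37],[1,0,0,0,0,0,-0.37],[1,0,0,0,0,0,-0.37],[1,0,0,0,0,0,-0.37]]]'

```text
time: 2.65
position: [0.2041, -0.5908, 0.2314]
ee_rot: [0.0, 0.459, 0.889, -0.0]
ft_force: [0.2, 0.8, 0.9]
finger_gap: 0.085
```

Request:
step_arm --increments '[[[1,0.245,0.799,0.06,0,0,0],[1,0.245,0.799,0.06,0,0,0],[1,0.245,0.799,0.06,0,0,0],[1,0.245,0.799,0.06,0,0,0],[1,0.245,0.799,0.06,0,0,0],[1,0.245,0.799,0.06,0,0,0],[1,0.245,0.799,0.06,0,0,0],[1,0.245,0.799,0.06,0,0,0],[1,0.245,0.799,0.06,0,0,0],[1,0.245,0.799,0.06,0,0,0]]]'

```text
time: 3.9
position: [0.4616, -0.2599, 0.2015]
ee_rot: [0.0, 0.461, 0.887, -0.0]
ft_force: [1.0, -0.8, -0.9]
finger_gap: 0.0856
```

```bash
python3 - <<'E'
from h import *
o=env.get_obs(); print(np.round(o["position"],4),np.round(o["joints"],2),o["ee_rot"])
p=get_image("wrist"); cv2.imwrite("pics/w1.png",p["img"]); print(p["eye"])
C=cloud(p); 
for a in [(.10,.127),(.127,.14)]:
    S=C[(np.hypot(C[:,0]-.458,C[:,1]+.26)<.05)&(C[:,2]>a[0])&(C[:,2]<a[1])]; print(len(S),S.min(0) if len(S) else 0,S.max(0) if len(S) else 0)
E
```

```text
[ 0.4616 -0.2599  0.2015] [ 0.96  0.19 -0.6   1.73  0.11  1.26  0.95] [ 3.00658722e-04  4.61338840e-01  8.87223962e-01 -1.58626439e-04]
[ 0.42376959 -0.20625587  0.34462055]
1888 [ 0.42927909 -0.28985703  0.10001304] [ 0.4884255  -0.23043435  0.12698545]
994 [ 0.42939988 -0.29161288  0.12705193] [ 0.49049979 -0.23048254  0.13337821]
```

View pics/w1.png

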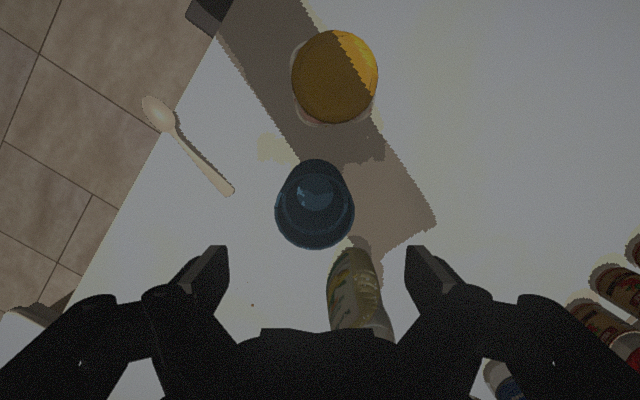

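Request:
step_arm --increments '[[[1,0.01,-0.046,0.3,0,0,0],[1,0,0,0.4,0,0,0],[1,0,0,0.4,0,0,0],[1,0,0,0.4,0,0,0],[1,0,0,0.4,0,0,0],[1,0,0,0.16,0,0,0],[1,0,0,0,0,0,0]]]'

```text
time: 4.82
position: [0.4579, -0.2624, 0.0979]
ee_rot: [-0.0, 0.462, 0.887, -0.0]
ft_force: [0.1, 0.8, 1.5]
finger_gap: 0.0852
```

```bash
python3 - <<'E'
from h import *
o=env.get_obs(); print(np.round(o["position"],4),np.round(o["ft_force"],2))
p=get_image("wrist"); a=p["img"]
q=get_image("side"); b=cv2.resize(q["img"][180:330,300:480],None,fx=3,fy=3,interpolation=cv2.INTER_CUBIC)
a=cv2.resize(a,(400,250)); c=np.zeros((700,540,3),np.uint8); c[:450,:540]=b; c[450:,:400]=a
cv2.imwrite("pics/w2.png",c[:,:,:][:600] if 0 else cv2.resize(c,(463,600)))
C=cloud(q); S=C[(np.hypot(C[:,0]-.459,C[:,1]+.26)<.08)&(C[:,2]>.09)&(C[:,2]<.14)]
t=rot(o["ee_rot"]); L=(S-o["position"])@t; F=L[np.abs(L[:,1])>.036]; F=F[np.abs(F[:,0])<.02]
print("lowest finger z", np.sort(F@np.array([0,0,1.]))[-5:] if len(F) else 0, len(F))
E
```

```text
[ 0.4579 -0.2624  0.0979] [0.09 0.79 1.49]
lowest finger z [-0.01579955 -0.01560686 -0.01556796 -0.01471623 -0.01412738] 133
```

View pics/w2.png

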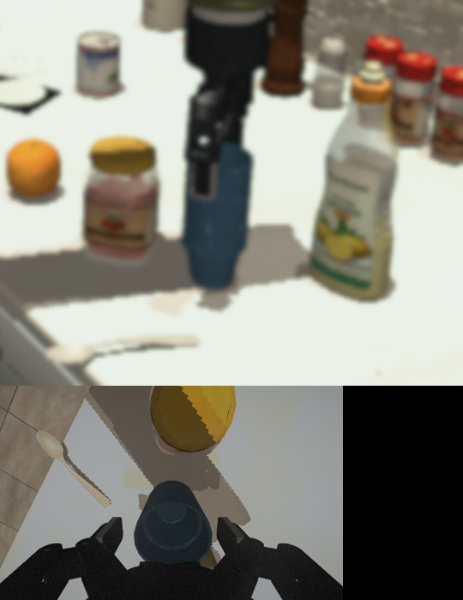

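Request:
step_arm --increments '[[[1,0.01,0.042,0,0,0,0],[1,0,0,0,0,0,0],[-0.2,0,0,0,0,0,0],[-0.2,0,0,0,0,0,0],[-0.2,0,0,0,0,0,0],[-0.2,0,0,0,0,0,0],[-0.2,0,0,0,0,0,0]]]'

```text
time: 5.8
position: [0.4604, -0.2606, 0.0991]
ee_rot: [0.001, 0.461, 0.887, -0.0]
ft_force: [-1.6, -0.1, 5.8]
finger_gap: 0.0607
```

Request:
step_arm --increments '[[[-0.2,0,0,-0.06,0,0,0],[-0.2,0,0,-0.1,0,0,0],[-0.2,0,0,-0.1,0,0,0],[-0.2,0,0,-0.1,0,0,0],[-0.2,0,0,-0.2,0,0,0],[-0.2,0,0,-0.2,0,0,0],[-0.2,0,0,-0.2,0,0,0],[-0.2,0,0,0,0,0,0]]]'

```text
time: 6.8
position: [0.4606, -0.2605, 0.1474]
ee_rot: [0.001, 0.461, 0.887, -0.0]
ft_force: [-0.3, -0.6, -1.1]
finger_gap: 0.0608
```

```bash
python3 - <<'E'
from h import *
o=env.get_obs(); print(np.round(o["position"],4),np.round(o["ft_force"],2),o["finger_gap"])
q=get_image("side"); s=get_image("scene")
b=cv2.resize(q["img"][180:330,300:480],None,fx=3,fy=3,interpolation=cv2.INTER_CUBIC)
cv2.imwrite("pics/w3.png",b)
for p in (q,s):
  C=cloud(p);S=C[(np.hypot(C[:,0]-.459,C[:,1]+.26)<.045)]; print(np.histogram(S[:,2],np.arange(0,.22,.01))[0])
E
```

```text
[ 0.4606 -0.2605  0.1474] [-0.28 -0.64 -1.06] 0.0607602078115755
[269  58  58  46  88  94  99 140 149 133  42  55  62  69  58  93 136 160
  75  26  32]
[ 20   3   5   5  11  13  31  54  51  57  10  29  24  30  40  86 108 106
  24  22  33]
```

View pics/w3.png

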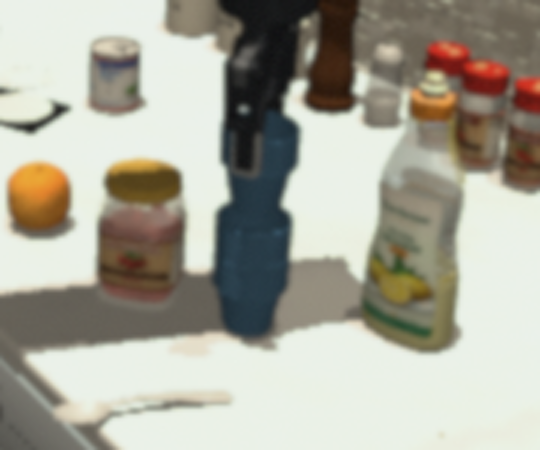

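Request:
step_arm --increments '[[[-0.2,0,0,-0.4,0,0,0],[-0.2,0,0,-0.4,0,0,0],[-0.2,0,0,-0.4,0,0,0],[-0.2,0.277,0.244,0,0,0,0],[-0.2,0.554,0.488,0,0,0,0],[-0.2,0.693,0.61,0,0,0,0],[-0.2,0.693,0.61,0,0,0,0],[-0.2,0.693,0.61,0,0,0,0],[-0.2,0.693,0.61,0,0,0,0],[-0.2,0.693,0.61,0,0,0,0]]]'

```text
time: 8.15
position: [0.4904, 0.0269, 0.2051]
ee_rot: [-0.0, 0.461, 0.887, -0.0]
ft_force: [0.9, 1.0, -1.0]
finger_gap: 0.0609
```

Request:
step_arm --increments '[[[-0.2,0.693,0.61,0,0,0,0],[-0.2,0.693,0.61,0,0,0,0],[-0.2,0.554,0.488,0,0,0,0],[-0.2,0.416,0.366,0,0,0,0],[-0.2,0.277,0.244,0,0,0,0],[-0.2,0,0,0,0,0,0.12],[-0.2,0,0,0,0,0,0.12],[-0.2,0,0,0,0,0,0.12],[-0.2,0,0,0,0,0,0]]]'

```text
time: 9.28
position: [0.5095, 0.1994, 0.2052]
ee_rot: [-0.0, 0.538, 0.843, -0.001]
ft_force: [0.7, 0.5, -1.3]
finger_gap: 0.0605
```

```bash
python3 - <<'E'
from h import *
from pad import ortho
o=env.get_obs(); print(np.round(o["position"],4),np.round(o["joints"],2),o["finger_gap"],np.round(rot(o["ee_rot"]),3).tolist())
w=get_image("wrist"); print(w["eye"])
a=ortho(w,.40,.60,.12,.40,.008,1500); s=get_image("scene"); b=s["img"][180:300,200:330]; 
b=cv2.resize(b,None,fx=3,fy=3,interpolation=cv2.INTER_CUBIC)
H=max(a.shape[0],b.shape[0]); c=np.zeros((H,a.shape[1]+b.shape[1],3),np.uint8); c[:a.shape[0],:a.shape[1]]=a; c[:b.shape[0],a.shape[1]:]=b
cv2.imwrite("pics/w4.png",c); cv2.imwrite("pics/w4raw.png",w["img"])
E
```

```text
[0.5095 0.1994 0.2052] [ 0.3   0.29 -0.89  1.67  0.24  1.3  -0.2 ] 0.06051393974730364 [[-0.42, 0.907, -0.001], [0.907, 0.42, -0.0], [0.0, -0.001, -1.0]]
[0.48196898 0.25887944 0.34845117]
```

View pics/w4.png

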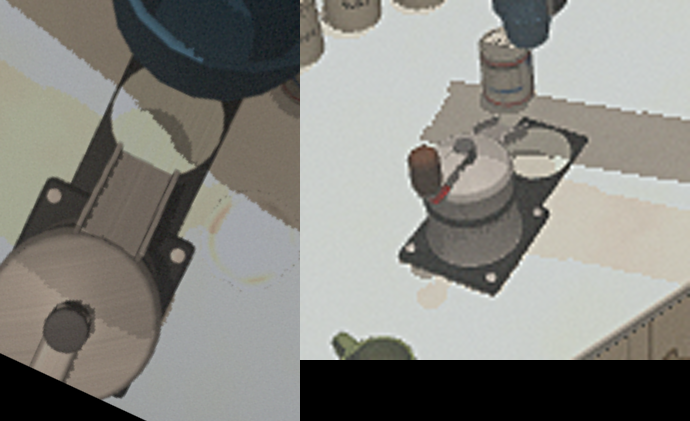

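Request:
step_arm --increments '[[[-0.2,-0.01,0.02,0.3,0,0,0],[-0.2,0,0,0.4,0,0,0],[-0.2,0,0,0.4,0,0,0],[-0.2,0,0,0.4,0,0,0],[-0.2,0,0,0.4,0,0,0],[-0.2,0,0,0.4,0,0,0],[-0.2,0,0,0.4,0,0,0],[-0.2,0,0,0.2,0,0,0],[-0.2,0,0,0.15,0,0,0],[-0.2,0,0,0,0,0,0]]]'

```text
time: 10.62
position: [0.5118, 0.1986, 0.0536]
ee_rot: [-0.0, 0.539, 0.842, -0.0]
ft_force: [0.8, 0.0, -1.1]
finger_gap: 0.0605
```

Request:
step_arm --increments '[[[-0.2,0,0,0.03,0,0,0],[-0.2,0,0,0.02,0,0,0],[-0.2,0,0,0.0,0,0,0]]]'

```text
time: 11.0
position: [0.5119, 0.1985, 0.0515]
ee_rot: [0.0, 0.539, 0.842, 0.0]
ft_force: [-0.2, -0.1, -1.0]
finger_gap: 0.0606
```

Request:
step_arm --increments '[[[-0.2,0,0,0.04,0,0,0],[-0.2,0,0,0.02,0,0,0],[-0.2,0,0,0.0,0,0,0]]]'

```text
time: 11.38
position: [0.5117, 0.1985, 0.0482]
ee_rot: [-0.0, 0.539, 0.842, -0.0]
ft_force: [0.3, 0.5, -0.6]
finger_gap: 0.0608
```

Request:
step_arm --increments '[[[-0.2,0,0,0.02,0,0,0],[-0.2,0,0,0.0,0,0,0]]]'

```text
time: 11.62
position: [0.5118, 0.1985, 0.0472]
ee_rot: [0.0, 0.539, 0.842, -0.0]
ft_force: [0.1, -0.3, -0.6]
finger_gap: 0.0611
```

Request:
step_arm --increments '[[[-0.2,0,0,0.02,0,0,0],[-0.2,0,0,0.0,0,0,0]]]'

```text
time: 11.88
position: [0.5118, 0.1985, 0.0462]
ee_rot: [0.0, 0.539, 0.842, -0.0]
ft_force: [0.1, -0.2, -2.2]
finger_gap: 0.0604
```

```bash
python3 - <<'E'
from h import *
o=env.get_obs(); print(np.round(o["position"],4),np.round(o["ft_force"],2),o["finger_gap"])
C=cloud(get_image("side")); S=C[(np.hypot(C[:,0]-.511,C[:,1]-.199)<.036)&(C[:,2]<.1)]
print(np.histogram(S[:,2],np.arange(0,.1,.005))[0])
E
```

```text
[0.5118 0.1985 0.0462] [ 0.09 -0.23 -2.17] 0.060405049665271424
[ 1 67 34 13 17 16 19 19 22  9 21 25 39 31 32 40 11  9  5]
```

Request:
step_arm --increments '[[[-0.2,0,0,0.02,0,0,0],[-0.2,0,0,0.0,0,0,0]]]'

```text
time: 12.18
position: [0.5119, 0.1985, 0.0461]
ee_rot: [0.0, 0.539, 0.842, -0.0]
ft_force: [-3.9, -1.9, 9.8]
finger_gap: 0.0606
```

Request:
step_arm --increments '[[[-0.2,0,0,-0.01,0,0,0],[0.6,0,0,0,0,0,0],[0.8,0,0,0,0,0,0],[0.9,0,0,0,0,0,0],[1,0,0,0,0,0,0],[1,0,0,0,0,0,0],[1,0,0,0,0,0,0]]]'

```text
time: 13.05
position: [0.5118, 0.1985, 0.0458]
ee_rot: [0.0, 0.539, 0.842, -0.0]
ft_force: [0.3, -0.2, -0.5]
finger_gap: 0.0852
```

```bash
python3 - <<'E'
from h import *
o=env.get_obs(); print(np.round(o["position"],4),np.round(o["ft_force"],2),o["finger_gap"])
cv2.imwrite("pics/w5.png",get_image("wrist")["img"])
E
```

```text
[0.5118 0.1985 0.0458] [ 0.34 -0.22 -0.49] 0.08519203252827914
```

View pics/w5.png

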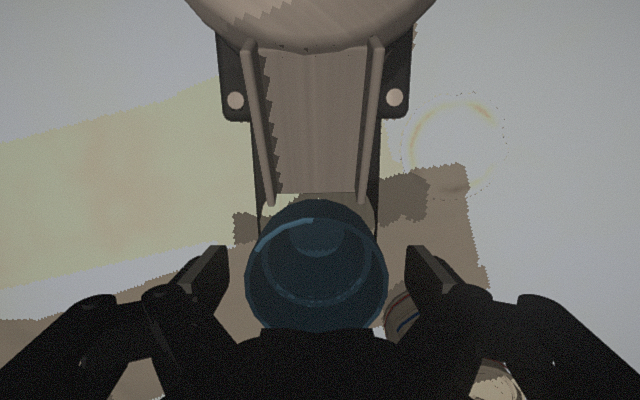

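Request:
step_arm --increments '[[[1,0,0,-0.2,0,0,0],[1,0,0,-0.4,0,0,0],[1,0,0,-0.6,0,0,0],[1,0,0,-0.7,0,0,0],[1,0,0,-0.7,0,0,0],[1,0,0,-0.7,0,0,0],[1,0,0,-0.5,0,0,0],[1,0,0,0,0,0,0]]]'

```text
time: 14.1
position: [0.5125, 0.1994, 0.239]
ee_rot: [0.002, 0.539, 0.842, 0.002]
ft_force: [0.6, -0.6, -0.6]
finger_gap: 0.0855
```

```bash
cat > look.py <<'E'
from h import *
from fit_c import circ
o=env.get_obs(); print(np.round(o["position"],4),np.round(o["joints"],2))
for n in ("wrist","scene","side"):
    p=get_image(n); C=cloud(p)
    near=lambda c,r,a,b:C[(np.hypot(C[:,0]-c[0],C[:,1]-c[1])<r)&(C[:,2]>a)&(C[:,2]<b)]
    for s,c,r,a,b,R_ in (("cup",(.511,.199),.045,.055,.076,.031),("knob",(.432,.367),.045,.135,.168,.014),("body",(.458,.312),.07,.055,.105,.048)):
        S=near(c,r,a,b)
        if len(S)>30: print(n,s,len(S),np.round(circ(S,R_,c),4),np.round(S.min(0),4),np.round(S.max(0),4))
    T=near((.432,.367),.03,.169,.18); 
    if len(T)>20: print(n,"knobtop",len(T),T.mean(0))
    T=near((.458,.312),.05,.108,.116)
    if len(T)>20: print(n,"milltop",len(T),np.round(T.min(0),4),np.round(T.max(0),4))
    if n=="wrist": cv2.imwrite("pics/w6.png",p["img"])
E
cat > fit_c.py <<'E'
from h import *
from scipy.optimize import least_squares
def circ(P,r,c0):
    return least_squares(lambda c:np.hypot(P[:,0]-c[0],P[:,1]-c[1])-r,c0,loss="soft_l1",f_scale=.002).x
E
python3 look.py
```

```text
[0.5125 0.1994 0.239 ] [ 0.32  0.27 -0.9   1.62  0.22  1.35 -0.18]
wrist cup 426 [0.5106 0.2   ] [0.4806 0.1689 0.0551] [0.5399 0.2285 0.076 ]
wrist body 1689 [0.4586 0.3054] [0.4143 0.2438 0.068 ] [0.5018 0.3539 0.105 ]
wrist milltop 4721 [0.4186 0.2624 0.108 ] [0.4953 0.3491 0.1159]
scene cup 178 [0.5093 0.2002] [0.4751 0.1673 0.055 ] [0.5422 0.2316 0.0759]
scene knob 102 [0.4321 0.3671] [0.4144 0.3547 0.1356] [0.4416 0.3821 0.168 ]
scene body 459 [0.4623 0.3105] [0.4099 0.2446 0.055 ] [0.5004 0.3575 0.105 ]
scene knobtop 39 [0.4288563  0.36876091 0.17159519]
scene milltop 151 [0.4175 0.2642 0.108 ] [0.4897 0.3508 0.1155]
side cup 188 [0.5094 0.1987] [0.4759 0.1631 0.0551] [0.5402 0.2322 0.0759]
side knob 83 [0.4305 0.3673] [0.4153 0.3461 0.1352] [0.4449 0.3745 0.1678]
side body 412 [0.4606 0.3159] [0.4092 0.2428 0.0551] [0.499  0.3314 0.1049]
side milltop 124 [0.4139 0.2625 0.1081] [0.4904 0.3516 0.1159]
```

View pics/w6.png

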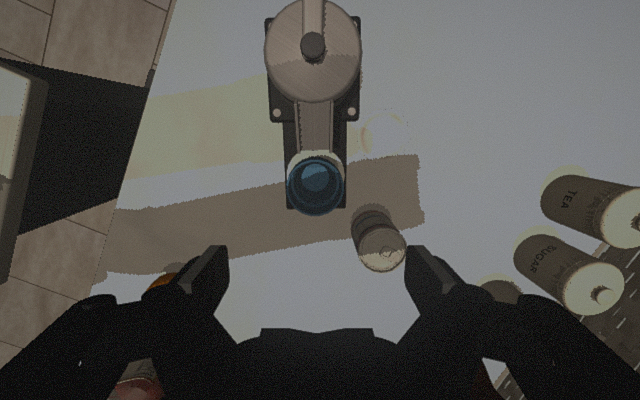

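Request:
step_arm --increments '[[[1,0.2,-0.01,0,0,0,0],[1,0.4,-0.01,0,0,0,0],[1,0.55,-0.01,0,0,0,0],[1,0.6,-0.01,0,0,0,0],[1,0.6,-0.01,0.05,0,0,0],[1,0.55,-0.01,0.05,0,0,0],[1,0.45,0,0.05,0,0,0],[1,0.25,0,0.05,0,0,0],[1,0.124,0,0,0,0,0],[1,0,0,0,0,0,0]]]'

```text
time: 15.5
position: [0.4311, 0.3663, 0.2257]
ee_rot: [-0.0, 0.539, 0.842, -0.0]
ft_force: [-0.3, -0.3, -0.8]
finger_gap: 0.0852
```

```bash
sed -i 's/w6.png/w7.png/' look.py; cat >> look.py <<'E'
E
python3 look.py | grep -v body; python3 - <<'E'
from h import *
from pad import ortho
p=get_image("wrist"); C=cloud(p)
print("eye",p["eye"],p["K"][0].tolist())
a=ortho(p,.38,.53,.25,.42,.17,2000); b=ortho(p,.38,.53,.25,.42,.128,2000)
cv2.imwrite("pics/w8.png",np.hstack([a,b]))
E
```

```text
[0.4311 0.3663 0.2257] [ 0.    0.35 -0.96  1.59  0.29  1.36 -0.56]
wrist cup 336 [0.5118 0.1973] [0.4806 0.1923 0.0551] [0.5364 0.2291 0.076 ]
wrist knob 401 [0.4329 0.3655] [0.4188 0.354  0.1357] [0.4455 0.3799 0.168 ]
wrist knobtop 870 [0.43213135 0.36705165 0.17250847]
wrist milltop 2593 [0.4197 0.2628 0.108 ] [0.4948 0.3487 0.1157]
scene cup 180 [0.5094 0.2002] [0.4777 0.1687 0.0551] [0.5427 0.236  0.0759]
scene knob 96 [0.4325 0.3671] [0.4162 0.356  0.1358] [0.4372 0.3823 0.1679]
scene knobtop 43 [0.42864955 0.36916622 0.17189597]
scene milltop 152 [0.417  0.2646 0.1081] [0.4889 0.353  0.1153]
side cup 193 [0.5096 0.1986] [0.4768 0.1612 0.0553] [0.5399 0.2335 0.076 ]
side knob 79 [0.4311 0.3679] [0.416  0.3473 0.1351] [0.4434 0.3747 0.1679]
side milltop 118 [0.4161 0.2621 0.1081] [0.4916 0.3535 0.1156]
eye [0.40419144 0.42516068 0.3689848 ] [292.98562586634665, 0.0, 316.42016035363866]
```

View pics/w8.png

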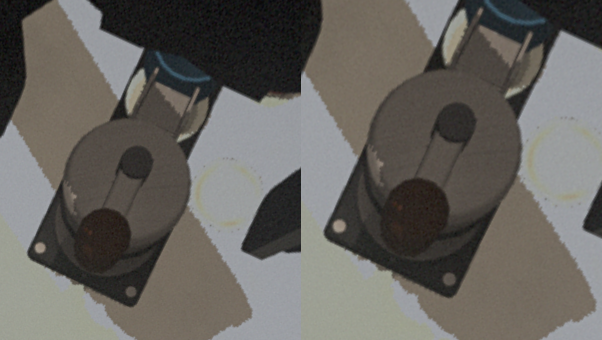

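Request:
step_arm --increments '[[[1,0,0.02,0.3,0,0,0],[1,0,0,0.4,0,0,0],[1,0,0,0.4,0,0,0],[1,0,0,0.4,0,0,0],[1,0,0,0.274,0,0,0],[0.2,0,0,0,0,0,0],[-0.2,0,0,0,0,0,0],[-0.9,0,0,0,0,0,0],[-0.9,0,0,0,0,0,0],[-0.9,0,0,0,0,0,0]]]'

```text
time: 16.95
position: [0.4325, 0.3672, 0.138]
ee_rot: [0.0, 0.539, 0.842, 0.001]
ft_force: [0.2, -0.9, 5.5]
finger_gap: 0.026
```

Request:
step_arm --increments '[[[-0.9,0,0,0,0,0,0],[-0.9,0,0,0,0,0,0]]]'

```text
time: 17.2
position: [0.4325, 0.3672, 0.138]
ee_rot: [0.0, 0.539, 0.842, 0.001]
ft_force: [-0.5, -0.2, 6.7]
finger_gap: 0.026
```

```bash
cat > plan.py <<'E'
# rows for the circle: python3 plan.py a0 a1 n [cx cy th] -> increments from current measured pose, tool axes
import sys; from h import *
a0,a1,n=float(sys.argv[1]),float(sys.argv[2]),int(sys.argv[3])
c=np.array([.4575,.312]); th=np.radians(114.8); y=np.array([np.cos(th),np.sin(th)]); x=np.array([y[1],-y[0]])
o=env.get_obs(); T=rot(o["ee_rot"])
d=o["position"][:2]-c; print("angle now",np.arctan2(d@x,d@y),"r",np.hypot(*d),"F mill x,y",o["ft_force"][:2]@x,o["ft_force"][:2]@y,o["ft_force"][2],"gap",o["finger_gap"],np.round(o["joints"],2))
k=lambda a:.06*(np.sin(a)*x+np.cos(a)*y)
A=np.linspace(a0,a1,n+1)
for i in range(n):
    D=np.r_[k(A[i+1])-k(A[i]),0]; v=T.T@D/.05; print([-0.9,round(v[0],3),round(v[1],3)])
E
python3 plan.py 0 1.6 10
```

```text
angle now 0.006892450170263856 r 0.06062184647501739 F mill x,y -0.5485512376821644 0.0417774801526144 6.6853354557038855 gap 0.025971806797268147 [-0.03  0.43 -0.93  1.7   0.37  1.2  -0.62]
[-0.9, np.float64(-0.015), np.float64(0.191)]
[-0.9, np.float64(-0.045), np.float64(0.186)]
[-0.9, np.float64(-0.075), np.float64(0.177)]
[-0.9, np.float64(-0.102), np.float64(0.163)]
[-0.9, np.float64(-0.126), np.float64(0.144)]
[-0.9, np.float64(-0.148), np.float64(0.122)]
[-0.9, np.float64(-0.165), np.float64(0.097)]
[-0.9, np.float64(-0.179), np.float64(0.07)]
[-0.9, np.float64(-0.188), np.float64(0.04)]
[-0.9, np.float64(-0.192), np.float64(0.01)]
```

Request:
step_arm --increments '[[[-0.9,-0.015,0.191,0,0,0,0],[-0.9,-0.045,0.186,0,0,0,0],[-0.9,-0.075,0.177,0,0,0,0],[-0.9,-0.102,0.163,0,0,0,0],[-0.9,-0.126,0.144,0,0,0,0],[-0.9,-0.148,0.122,0,0,0,0],[-0.9,-0.165,0.097,0,0,0,0],[-0.9,-0.179,0.07,0,0,0,0],[-0.9,-0.188,0.04,0,0,0,0],[-0.9,-0.192,0.01,0,0,0,0]]]'

```text
time: 18.45
position: [0.5125, 0.3364, 0.138]
ee_rot: [-0.0, 0.539, 0.842, 0.001]
ft_force: [-2.8, -0.2, 7.3]
finger_gap: 0.0258
```

```bash
python3 plan.py 1.6 2.9 10
```

```text
angle now 1.5859971616719784 r 0.06012631460072021 F mill x,y -2.6095776427381483 0.9939345885382166 7.296344070490685 gap 0.025755561380233105 [ 0.01  0.52 -0.87  1.57  0.41  1.24 -0.51]
[-0.9, np.float64(-0.155), np.float64(-0.015)]
[-0.9, np.float64(-0.152), np.float64(-0.035)]
[-0.9, np.float64(-0.146), np.float64(-0.054)]
[-0.9, np.float64(-0.138), np.float64(-0.073)]
[-0.9, np.float64(-0.127), np.float64(-0.09)]
[-0.9, np.float64(-0.115), np.float64(-0.106)]
[-0.9, np.float64(-0.1), np.float64(-0.12)]
[-0.9, np.float64(-0.084), np.float64(-0.131)]
[-0.9, np.float64(-0.066), np.float64(-0.141)]
[-0.9, np.float64(-0.047), np.float64(-0.149)]
```

Request:
step_arm --increments '[[[-0.9,-0.155,-0.015,0,0,0,0],[-0.9,-0.152,-0.035,0,0,0,0],[-0.9,-0.146,-0.054,0,0,0,0],[-0.9,-0.138,-0.073,0,0,0,0],[-0.9,-0.127,-0.09,0,0,0,0],[-0.9,-0.115,-0.106,0,0,0,0],[-0.9,-0.1,-0.12,0,0,0,0],[-0.9,-0.084,-0.131,0,0,0,0],[-0.9,-0.066,-0.141,0,0,0,0],[-0.9,-0.047,-0.149,0,0,0,0]]]'

```text
time: 19.7
position: [0.4959, 0.2671, 0.1382]
ee_rot: [0.001, 0.539, 0.842, 0.003]
ft_force: [6.5, 7.4, 0.9]
finger_gap: 0.0262
```

```bash
python3 plan.py 2.9 4.2 10
```

```text
angle now 2.867271442710634 r 0.059123951191616814 F mill x,y 8.979346300945819 3.949056229973761 0.8660474760339483 gap 0.026171052151142887 [ 0.17  0.41 -0.91  1.71  0.34  1.19 -0.39]
[-0.9, np.float64(-0.027), np.float64(-0.153)]
[-0.9, np.float64(-0.007), np.float64(-0.156)]
[-0.9, np.float64(0.013), np.float64(-0.155)]
[-0.9, np.float64(0.033), np.float64(-0.152)]
[-0.9, np.float64(0.052), np.float64(-0.147)]
[-0.9, np.float64(0.071), np.float64(-0.139)]
[-0.9, np.float64(0.088), np.float64(-0.128)]
[-0.9, np.float64(0.104), np.float64(-0.116)]
[-0.9, np.float64(0.118), np.float64(-0.101)]
[-0.9, np.float64(0.131), np.float64(-0.085)]
```

Request:
step_arm --increments '[[[-0.9,-0.027,-0.153,0,0,0,0],[-0.9,-0.007,-0.156,0,0,0,0],[-0.9,0.013,-0.155,0,0,0,0],[-0.9,0.033,-0.152,0,0,0,0],[-0.9,0.052,-0.147,0,0,0,0],[-0.9,0.071,-0.139,0,0,0,0],[-0.9,0.088,-0.128,0,0,0,0],[-0.9,0.104,-0.116,0,0,0,0],[-0.9,0.118,-0.101,0,0,0,0],[-0.9,0.131,-0.085,0,0,0,0]]]'

```text
time: 20.95
position: [0.4225, 0.2635, 0.1379]
ee_rot: [0.001, 0.539, 0.842, 0.0]
ft_force: [1.3, -0.8, 7.7]
finger_gap: 0.0259
```

```bash
python3 plan.py 4.2 5.8 10;  python3 plan.py 5.8 7.4 10|tail -10
```

```text
angle now -2.084345972632934 r 0.059795531233340506 F mill x,y 0.8413732069841303 -1.2389145314989136 7.719844518693342 gap 0.025865350938366987 [ 0.23  0.26 -0.98  1.87  0.24  1.14 -0.4 ]
[-0.9, np.float64(0.174), np.float64(-0.081)]
[-0.9, np.float64(0.185), np.float64(-0.052)]
[-0.9, np.float64(0.191), np.float64(-0.022)]
[-0.9, np.float64(0.192), np.float64(0.009)]
[-0.9, np.float64(0.188), np.float64(0.039)]
[-0.9, np.float64(0.179), np.float64(0.069)]
[-0.9, np.float64(0.166), np.float64(0.096)]
[-0.9, np.float64(0.148), np.float64(0.122)]
[-0.9, np.float64(0.127), np.float64(0.144)]
[-0.9, np.float64(0.103), np.float64(0.162)]
[-0.9, np.float64(0.076), np.float64(0.176)]
[-0.9, np.float64(0.046), np.float64(0.186)]
[-0.9, np.float64(0.016), np.float64(0.191)]
[-0.9, np.float64(-0.014), np.float64(0.191)]
[-0.9, np.float64(-0.045), np.float64(0.187)]
[-0.9, np.float64(-0.074), np.float64(0.177)]
[-0.9, np.float64(-0.101), np.float64(0.163)]
[-0.9, np.float64(-0.126), np.float64(0.145)]
[-0.9, np.float64(-0.147), np.float64(0.123)]
[-0.9, np.float64(-0.165), np.float64(0.098)]
```

Request:
step_arm --increments '[[[-0.9,0.174,-0.081,0,0,0,0],[-0.9,0.185,-0.052,0,0,0,0],[-0.9,0.191,-0.022,0,0,0,0],[-0.9,0.192,0.009,0,0,0,0],[-0.9,0.188,0.039,0,0,0,0],[-0.9,0.179,0.069,0,0,0,0],[-0.9,0.166,0.096,0,0,0,0],[-0.9,0.148,0.122,0,0,0,0],[-0.9,0.127,0.144,0,0,0,0],[-0.9,0.103,0.162,0,0,0,0]]]'

```text
time: 22.2
position: [0.4098, 0.3493, 0.1379]
ee_rot: [0.0, 0.539, 0.842, 0.0]
ft_force: [-0.2, -1.3, 10.9]
finger_gap: 0.0261
```

Request:
step_arm --increments '[[[-0.9,0.076,0.176,0,0,0,0],[-0.9,0.046,0.186,0,0,0,0],[-0.9,0.016,0.191,0,0,0,0],[-0.9,-0.014,0.191,0,0,0,0],[-0.9,-0.045,0.187,0,0,0,0],[-0.9,-0.074,0.177,0,0,0,0],[-0.9,-0.101,0.163,0,0,0,0],[-0.9,-0.126,0.145,0,0,0,0],[-0.9,-0.147,0.123,0,0,0,0],[-0.9,-0.165,0.098,0,0,0,0]]]'

```text
time: 23.45
position: [0.4951, 0.3592, 0.138]
ee_rot: [0.0, 0.539, 0.842, 0.0]
ft_force: [-2.6, -0.0, 8.5]
finger_gap: 0.0259
```

```bash
python3 plan.py 7.4 8.6 8;  python3 plan.py 8.6 9.9 10|tail -10; python3 - <<'E'
from h import *
from fit_c import circ
C=cloud(get_image("side")); S=C[(np.hypot(C[:,0]-.511,C[:,1]-.199)<.045)&(C[:,2]>.055)&(C[:,2]<.076)]; print(circ(S,.031,(.51,.2)),S.shape)
E
```

```text
angle now 1.1047978400734677 r 0.060365055618165374 F mill x,y -2.3348798565828788 1.0471055778685323 8.471613851152709 gap 0.025907852151804092 [-0.03  0.52 -0.89  1.58  0.42  1.25 -0.56]
[-0.9, np.float64(-0.167), np.float64(0.067)]
[-0.9, np.float64(-0.175), np.float64(0.041)]
[-0.9, np.float64(-0.179), np.float64(0.014)]
[-0.9, np.float64(-0.179), np.float64(-0.013)]
[-0.9, np.float64(-0.175), np.float64(-0.039)]
[-0.9, np.float64(-0.168), np.float64(-0.065)]
[-0.9, np.float64(-0.156), np.float64(-0.089)]
[-0.9, np.float64(-0.141), np.float64(-0.112)]
[-0.9, np.float64(-0.107), np.float64(-0.113)]
[-0.9, np.float64(-0.092), np.float64(-0.126)]
[-0.9, np.float64(-0.075), np.float64(-0.137)]
[-0.9, np.float64(-0.056), np.float64(-0.145)]
[-0.9, np.float64(-0.037), np.float64(-0.151)]
[-0.9, np.float64(-0.017), np.float64(-0.155)]
[-0.9, np.float64(0.003), np.float64(-0.156)]
[-0.9, np.float64(0.023), np.float64(-0.154)]
[-0.9, np.float64(0.043), np.float64(-0.15)]
[-0.9, np.float64(0.062), np.float64(-0.143)]
[0.5091636  0.19831603] (194, 3)
```

Cup still on the pad; second pass.

Request:
step_arm --increments '[[[-0.9,-0.167,0.067,0,0,0,0],[-0.9,-0.175,0.041,0,0,0,0],[-0.9,-0.179,0.014,0,0,0,0],[-0.9,-0.179,-0.013,0,0,0,0],[-0.9,-0.175,-0.039,0,0,0,0],[-0.9,-0.168,-0.065,0,0,0,0],[-0.9,-0.156,-0.089,0,0,0,0],[-0.9,-0.141,-0.112,0,0,0,0]]]'

```text
time: 24.5
position: [0.5145, 0.2942, 0.138]
ee_rot: [0.0, 0.539, 0.842, 0.001]
ft_force: [-0.6, 1.1, 7.2]
finger_gap: 0.0259
```

Request:
step_arm --increments '[[[-0.9,-0.107,-0.113,0,0,0,0],[-0.9,-0.092,-0.126,0,0,0,0],[-0.9,-0.075,-0.137,0,0,0,0],[-0.9,-0.056,-0.145,0,0,0,0],[-0.9,-0.037,-0.151,0,0,0,0],[-0.9,-0.017,-0.155,0,0,0,0],[-0.9,0.003,-0.156,0,0,0,0],[-0.9,0.023,-0.154,0,0,0,0],[-0.9,0.043,-0.15,0,0,0,0],[-0.9,0.062,-0.143,0,0,0,0]]]'

```text
time: 25.75
position: [0.4541, 0.2525, 0.1379]
ee_rot: [0.0, 0.539, 0.842, -0.0]
ft_force: [1.3, -0.5, 7.6]
finger_gap: 0.026
```

```bash
python3 plan.py 9.9 11.3 10;  python3 plan.py 11.3 12.566 10|tail -10
```

```text
angle now -2.65113629530225 r 0.05956069424312052 F mill x,y 0.982515926185752 -1.0226089860077763 7.6397111127604385 gap 0.02602445710615921 [ 0.24  0.32 -0.96  1.82  0.28  1.16 -0.38]
[-0.9, np.float64(0.087), np.float64(-0.144)]
[-0.9, np.float64(0.106), np.float64(-0.13)]
[-0.9, np.float64(0.123), np.float64(-0.114)]
[-0.9, np.float64(0.138), np.float64(-0.096)]
[-0.9, np.float64(0.15), np.float64(-0.075)]
[-0.9, np.float64(0.159), np.float64(-0.054)]
[-0.9, np.float64(0.165), np.float64(-0.031)]
[-0.9, np.float64(0.168), np.float64(-0.008)]
[-0.9, np.float64(0.167), np.float64(0.016)]
[-0.9, np.float64(0.163), np.float64(0.039)]
[-0.9, np.float64(0.142), np.float64(0.054)]
[-0.9, np.float64(0.134), np.float64(0.072)]
[-0.9, np.float64(0.124), np.float64(0.088)]
[-0.9, np.float64(0.111), np.float64(0.103)]
[-0.9, np.float64(0.097), np.float64(0.116)]
[-0.9, np.float64(0.082), np.float64(0.128)]
[-0.9, np.float64(0.065), np.float64(0.137)]
[-0.9, np.float64(0.047), np.float64(0.144)]
[-0.9, np.float64(0.029), np.float64(0.149)]
[-0.9, np.float64(0.01), np.float64(0.152)]
```

Request:
step_arm --increments '[[[-0.9,0.087,-0.144,0,0,0,0],[-0.9,0.106,-0.13,0,0,0,0],[-0.9,0.123,-0.114,0,0,0,0],[-0.9,0.138,-0.096,0,0,0,0],[-0.9,0.15,-0.075,0,0,0,0],[-0.9,0.159,-0.054,0,0,0,0],[-0.9,0.165,-0.031,0,0,0,0],[-0.9,0.168,-0.008,0,0,0,0],[-0.9,0.167,0.016,0,0,0,0],[-0.9,0.163,0.039,0,0,0,0]]]'

```text
time: 27.0
position: [0.3977, 0.305, 0.1379]
ee_rot: [0.001, 0.539, 0.842, 0.0]
ft_force: [0.4, -1.4, 10.4]
finger_gap: 0.0262
```

Request:
step_arm --increments '[[[-0.9,0.142,0.054,0,0,0,0],[-0.9,0.134,0.072,0,0,0,0],[-0.9,0.124,0.088,0,0,0,0],[-0.9,0.111,0.103,0,0,0,0],[-0.9,0.097,0.116,0,0,0,0],[-0.9,0.082,0.128,0,0,0,0],[-0.9,0.065,0.137,0,0,0,0],[-0.9,0.047,0.144,0,0,0,0],[-0.9,0.029,0.149,0,0,0,0],[-0.9,0.01,0.152,0,0,0,0]]]'

```text
time: 28.25
position: [0.4322, 0.3671, 0.1379]
ee_rot: [0.0, 0.539, 0.842, 0.0]
ft_force: [-0.2, -2.5, 9.7]
finger_gap: 0.0261
```

Request:
step_arm --increments '[[[-0.9,0,0,0,0,0,0],[-0.9,0,0,0,0,0,0]]]'

```text
time: 28.5
position: [0.4325, 0.3672, 0.138]
ee_rot: [0.0, 0.539, 0.842, 0.001]
ft_force: [1.4, 0.7, 7.7]
finger_gap: 0.0262
```

```bash
python3 plan.py 0 0 0
```

```text
angle now 0.007554967366734678 r 0.06063279599607914 F mill x,y 1.502143225874042 0.027972685215955306 7.696734137318749 gap 0.026212535341882146 [-0.01  0.44 -0.96  1.7   0.38  1.2  -0.63]
```

Back over the pointer; release and rise.

Request:
step_arm --increments '[[[-0.3,0,0,0,0,0,0],[0.3,0,0,0,0,0,0],[1,0,0,0,0,0,0],[1,0,0,0,0,0,0],[1,0,0,0,0,0,0],[1,0,0,-0.3,0,0,0],[1,0,0,-0.5,0,0,0],[1,0,0,-0.5,0,0,0],[1,0,0,-0.4,0,0,0],[1,0,0,0,0,0,0]]]'

```text
time: 29.75
position: [0.4323, 0.3676, 0.2239]
ee_rot: [0.001, 0.539, 0.842, 0.001]
ft_force: [-0.4, 0.5, 0.3]
finger_gap: 0.0855
```

```bash
python3 look.py | grep -v body; python3 - <<'E'
from h import *
a=get_image("scene"); b=get_image("side")
r=lambda i:cv2.resize(i,None,fx=2.5,fy=2.5,interpolation=cv2.INTER_CUBIC)
cv2.imwrite("pics/fin.png",np.vstack([r(a["img"][130:250,190:460]),r(b["img"][140:260,200:470])]))
C=cloud(b)
for s,c,R_,z in (("jar",(.413,-.17),.0355,(.02,.06)),("tin",(.612,.164),.0285,(.02,.06)),("cupb",(.459,-.26),.031,(.073,.097))):
    from fit_c import circ
    S=C[(np.hypot(C[:,0]-c[0],C[:,1]-c[1])<.06)&(C[:,2]>z[0])&(C[:,2]<z[1])]; print(s,circ(S,R_,c))
E
```

```text
[0.4323 0.3676 0.2239] [ 0.02  0.36 -1.    1.59  0.31  1.36 -0.58]
wrist cup 329 [0.5118 0.1973] [0.4806 0.1957 0.0551] [0.5347 0.2293 0.076 ]
wrist knob 417 [0.4328 0.3654] [0.4188 0.3543 0.1368] [0.4458 0.3799 0.168 ]
wrist knobtop 882 [0.43205502 0.36709482 0.17255112]
wrist milltop 2589 [0.4193 0.2631 0.108 ] [0.4939 0.3481 0.1152]
scene cup 181 [0.5096 0.2004] [0.4774 0.1702 0.0551] [0.5425 0.231  0.076 ]
scene knob 101 [0.432  0.3672] [0.4156 0.3552 0.135 ] [0.4378 0.382  0.1679]
scene knobtop 40 [0.42938076 0.36892834 0.17152639]
scene milltop 157 [0.4192 0.2651 0.108 ] [0.4883 0.3553 0.1154]
side cup 191 [0.5098 0.1985] [0.4763 0.1635 0.055 ] [0.5397 0.2345 0.0759]
side knob 81 [0.4302 0.3666] [0.4151 0.3467 0.1351] [0.4456 0.3733 0.1678]
side milltop 125 [0.4162 0.2644 0.1081] [0.4902 0.3531 0.1158]
jar [ 0.41335352 -0.17307431]
tin [0.61186613 0.16419233]
cupb [ 0.45803687 -0.26056783]
```

View pics/fin.png

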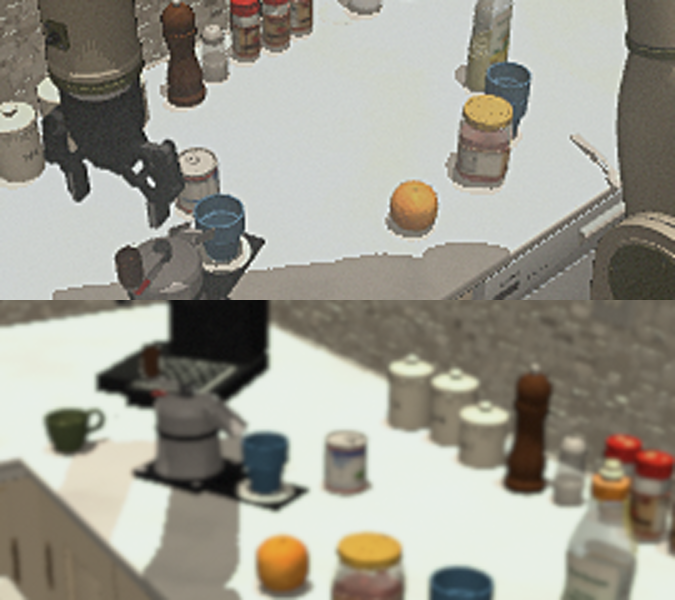

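The picture shows the cup upright on the pad, the crank over the red pointer and the bystanders in place. I'm handing the job in.

```bash
python3 -c "
from plant import order
print(order.close_job())"
```

```text
the job is handed in; nothing more can be done
None
```

The job is handed in at about 30 s of the 72 s allowed. No verdict was reported.

- **Cup:** I lifted only the top cup off the stack, lowered it onto the mill pad until I felt contact, and let go. The last check put it upright at about (0.510, 0.199), within about 3 mm of where I estimate the pad's centre to be.
- **Crank:** I held the knob and turned it clockwise two full turns at 1.0–1.3 rad/s (commanded; the limit is 6.3), through the heavy point twice. It never sprang away. I let go with it about 0.01 rad off the pointer by the arm's own position reading. The camera showed the knob still there after release.
- **Everything else:** The two other cups are still nested where they stood. The jar and tin measured unmoved, to within camera noise. I checked the soap, mug, mandarin and spoon only by eye in the last pictures, and they looked in place.
- **Gripper:** It is open, about 50 mm above the knob, and touches nothing.

The camera fits differ by 2–3 mm, and up to 6 mm for the mill body. The crank axis I used was still close enough that sideways force on the knob stayed within about 4 N at the points I checked. No check failed.

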